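Clear two piles off the lab bench

TASK

Take the two piles on the bench apart and put each thing where it belongs: the sample jar in the middle of the balance pan, the brass weight in the well of the wooden block, the culture dish in the middle of the viewing box's round window, and the slide box flat in the white tray with the tin standing centred on top of it. Set each one down gently and upright, without dropping or tipping any.

Things in the scene. Friction and masses are not known exactly. Their poses are not given: they have to be found in the camera images.
- slidebox: Slide storage box, plain grey plastic with a dark seam, closed and solid: 60 mm along its x, 104 mm along its y, 30 mm high, about 0.2 kg. Origin: centre of its underside, z up. It stands on the bench as the bottom of one pile; on it stands the dish, and on the dish either the jar or the weight.
- dish: Closed round glass culture dish with amber filling and a flat lid, solid: 50 mm diameter, 18 mm high, about 0.06 kg. Origin: centre of its underside, z up. At the start it stands on the slide box, within 20 mm of the middle of its top.
- jar: Small round sample jar, amber glass with a paper label and white screw cap, solid: 36 mm diameter, 52 mm high over all (neck 30 mm wide between 36 and 40 mm up), about 0.12 kg. Origin: centre of its underside, z up. At the start it stands either on the dish or on the tin.
- tin: Closed round tin of bare aluminium with a dark lid edge, solid, flat lid: 54 mm diameter, 48 mm high, about 0.15 kg. Origin: centre of its underside, z up. It stands on the bench as the bottom of the other pile, with the jar or the weight on it.
- weight: Brass calibration weight, an upright cylinder 28 mm in diameter and 44 mm high with a waist 16 mm wide between 26 and 32 mm up, about 0.2 kg. Origin: centre of its underside, z up. At the start it stands on whichever of dish and tin does not carry the jar.
- balance: Low white balance, fixed: body 145 mm along x (from -85 to +60 mm), 130 mm along y, 36 mm high, with a raised round steel pan 90 mm in diameter and a dark display in front (-x) of it. Origin: at bench level under the centre of the pan, z up; the flat top of the pan is 48 mm above the origin.
- viewer: Grey square viewing box, fixed, 130 x 130 mm and 36 mm high, with a round white window 90 mm in diameter raised in its middle. Origin: at bench level under the centre of the window, z up; the flat top of the window is 40 mm above the origin.
- tray: Shallow white rectangular tray, fixed: outside 94 mm along its x, 136 mm along its y, rim 10 mm above the bench, walls 5 mm thick, so 84 x 126 mm inside; its floor is 5 mm above the origin. Origin: centre of its underside at bench level, z up.
- block: Wooden block, fixed, 80 x 80 mm and 12 mm high, with one round flat-bottomed well in the middle of its top, 49 mm in diameter and 6 mm deep (well floor 6 mm above the origin). Origin: centre of its underside at bench level, z up.

How it is judged:
By the outcome, as a careful person would: the job done as asked, in the order asked, and still so for the second after the job is handed in, with the robot touching nothing.
It also fails if it takes over 141 s, if anything falls off the work surface, if the arm or the gripper's body presses on something with over 40 N, if the wrist force passes 120 N, or if a joint passes its speed limit or range.

ROBOT

A 6-joint arm with a two-finger parallel gripper is mounted at the origin on the work surface. World frame = base frame: x ahead of the robot, y to its left, z up, the work surface at z = 0. Lengths are in m, angles in rad, forces in N, time in s.
With the tool pointing down it reaches from about 0.25 to 0.85 m from the base axis. Payload 12.5 kg.
Tool frame: the origin (TCP) lies on the front face of the gripper's body, between the roots of the fingers; the fingertips stand 84 mm ahead of it and the grasp point (between the pads) lies 65 mm ahead of it; z points along the fingers, y is the line along which they close (so a half turn about z gives the same grasp; the last joint's range is limited). The gripper opens to 93 mm and grips with 3 to 60 N. Pads are 15 mm wide; open, the fingers measure 128 mm over their backs; the gripper's body (75 mm by 188 mm) begins 65 mm behind the grasp point.
Start: joints at [1.096, 0.351, 1.652, -0, 1.139, -0.085], TCP at [0.209, 0.509, 0.303] pointing down, gripper open.
Joint ranges: [-2.75, 2.75], [-0.79, 2.1], [0.01, 2.65], [-1.57, 4.71], [0.07, 3.14], [-2.87, 2.87]. Speed limits (rad/s): [2.22, 2.22, 2.79, 3.14, 3.14, 3.14].

INTERFACE

Orientations are given as [roll, pitch, yaw] about the fixed x, y, z axes, in that order (R = Rz(yaw) Ry(pitch) Rx(roll)).
In Python, from workcell import status, capture, workorder, boxes_of, masks_of, mark_of gives the robot as it stands.
- The arm moves only by the tool apply_moves, never from a script. Its argument "motion" is a list of rows, each a list of 3 entries, a list of its own where there are three numbers: the shift along the tool's x, y, z as a fraction of full scale, then the turn, a rotation vector about the tool's x, y, z as a fraction of full scale, then the finger opening in mm, from 0 to 93. A call has 1 to 20 rows; each row shifts and turns the commanded pose from where the row before left it, along the tool's axes as they then stand; what a row does not reach is not made up. Full scale, the value 1, is 30 mm for a shift and 0.1 rad for a turn. A row lasts 1/12 s, in which the tool goes at most 41.7 mm and 7.16 degrees, less where a joint would pass 70% of its speed; a pose out of reach is approached as far as the arm can. A call with a number of a shift or a turn outside -1 to 1 is refused whole. A call with a gripper value outside its range is refused whole. The fingers move at their own pace and stop on an object; "newtons" is the grip in N (left out, the last holds). Time passes only in rows, so rows that do not move let the fingers close. It gives the time, the measured TCP pose, the force, the opening and the grip force at its end, in the units of the state.
- status.get_obs(): the state, without advancing time (a new reading comes with each control period).
- capture(name): name is "scene" or "top"; returns a dict with "image" (480x640x3 uint8, red, green, blue), "fx", "fy", "cx", "cy" (pixels), "dist_coeffs" ([k1, k2, p1, p2, k3] as OpenCV has them; the pictures are not rectified), "rvec" (rotation vector, rad) and "tvec" (3), from world to camera coordinates, as OpenCV has them. Camera axes: x right, y down, z forward; pixel columns grow to the right and rows downward; lengths in m; the calibration is good to about 2 mm. A picture is of the moment at which its call begins. There is no depth.
- workorder.close_job(): hands the job in; it is judged then, once.
Trained networks look in a picture, given as the dict that the camera call returned (one of the last four; its "shot" number tells which), for a name from the list of things; names that differ only in an ending like _2 or _b are one class to them, and where a whole thing is asked for, a point or a joint stands for the part that bears it (a point fixed in the world has none). Each returns a list of dicts, best first, with "confidence" (0 to 1); they miss things now and then, are a little off and sometimes report something else, mostly with a low value. They report only what shows in the picture. A call takes as long as a camera call.
- boxes_of(name, picture): "box" ([centre column, centre row, width, height] as shares, 0 to 1, of the picture: columns of its width, rows of its height, round what is visible of it).
- masks_of(name, picture): "region" (480x640 bool, what is visible of it) and "box" ([centre column, centre row, width, height] as shares, 0 to 1, of the picture: columns of its width, rows of its height, round what is visible of it).
- mark_of(name, picture): "location" ([column, row] as shares, 0 to 1, of the picture: columns of its width, rows of its height: a listed point, or the origin of a listed thing).
The state is a dict: "time_s": time; "q": joint angles; "qvel": joint speeds; "joint_efforts": joint torques, N m; "tool_pos": TCP position; "tool_rot": TCP orientation; "force": force on the tool from outside, world axes, zero at the start; "ft_torque": the same for the moment, N m; "grip_width": finger opening in m; "gripper_force": force on a finger pad.
Only numpy, scipy, OpenCV 4.12 (cv2) and the standard library are available. Lean on these libraries where they do the work, as an engineer would, in place of code of your own. Each camera call takes 0.05 s, during which the arm holds its last target. There are 200 camera calls.

## Working session

There is one attempt and no reset: what is moved stays moved. The work goes in short steps, Python scripts to look and compute and a tool call to move; the robot and the scene stay as the last step left them, time stands still between calls to the robot, and variables do not carry over. Pictures are saved under pics/ and viewed, at most 14 in all, crops included, and the job is handed in when it is done.

Besides the shell and the picture viewer there is one more tool, called after "Call:" as a command line: name --argument value ..., lists and objects as JSON in quotes. apply_moves: Moves the arm, as the interface text tells. Shift numbers are shares of 30 mm and turn numbers shares of 0.1 rad, none past 1 either way. Its arguments: {"type":"object","properties":{"motion":{"type":"array"},"newtons":{"type":"number"}},"required":["motion"]}

```bash
mkdir -p pics; ls; python3 - <<'E'
from workcell import status, capture, masks_of, mark_of
import cv2
print(status.get_obs())
for n in ("scene","top"):
    p=capture(n); cv2.imwrite(f"pics/{n}0.png",p["image"][:,:,::-1]); print({k:v for k,v in p.items() if k!="image"})
    for t in "slidebox dish jar tin weight balance viewer tray block".split():
        m=mark_of(t,p); b=masks_of(t,p)
        print(n,t,[(round(x["location"][0]*640,1),round(x["location"][1]*480,1),round(x["confidence"],2)) for x in m[:2]],[([round(float(v),3) for v in x["box"]],int(x["region"].sum()),round(x["confidence"],2)) for x in b[:2]])
E
```

```text
pics
{'time_s': 0.0, 'q': array([ 1.09644027e+00,  3.51214495e-01,  1.65238975e+00, -2.36051175e-05,
        1.13908408e+00, -8.45966923e-02]), 'qvel': array([-0.00026418,  0.00067964, -0.00016268, -0.00019319, -0.00119122,
        0.00019488]), 'joint_efforts': array([ 1.63138367e-03, -4.97316992e+01, -2.85260671e+01,  6.99256919e-02,
        2.56547285e-02, -1.26675673e-04]), 'tool_pos': array([0.20885354, 0.50855231, 0.30222633]), 'tool_rot': array([-3.14049909e+00, -7.12280068e-05,  2.75184314e+00]), 'force': array([ 0.47752246,  0.07029686, -0.18886485]), 'ft_torque': array([ 0.01485852,  0.031848  , -0.00505675]), 'gripper_force': 0.0, 'grip_width': 0.09278596143914926}
{'fx': 472.39317841675467, 'fy': 472.39317841675467, 'cx': 316.8148477369666, 'cy': 236.1969743963461, 'dist_coeffs': array([-0.06345412,  0.        ,  0.        ,  0.        ,  0.        ]), 'rvec': array([ 1.0340728 ,  2.61680799, -0.8168746 ]), 'tvec': array([ 0.3698911 , -0.2891115 ,  1.12836622]), 'shot': 1}
scene slidebox [(369.9, 244.4, 0.68)] [([0.584, 0.509, 0.087, 0.103], 1242, 0.82)]
scene dish [(372.
[... 1117 characters left out ...]
362, 0.9)]
top jar [(459.8, 195.8, 0.85)] [([0.725, 0.399, 0.04, 0.04], 460, 0.6)]
top tin [(451.1, 194.0, 0.58)] [([0.711, 0.409, 0.051, 0.067], 427, 0.83), ([0.563, 0.388, 0.108, 0.146], 4320, 0.65)]
top weight [(294.3, 308.9, 0.76)] [([0.457, 0.642, 0.021, 0.034], 195, 0.66), ([0.288, 0.693, 0.125, 0.176], 5339, 0.46)]
top balance [(182.2, 322.8, 0.95)] [([0.287, 0.69, 0.123, 0.184], 5441, 0.72), ([0.462, 0.632, 0.041, 0.054], 420, 0.46)]
top viewer [(354.4, 185.8, 0.63), (292.4, 301.3, 0.58)] [([0.558, 0.388, 0.106, 0.148], 4393, 0.69)]
top tray [(435.1, 298.0, 0.76)] [([0.683, 0.617, 0.111, 0.102], 3404, 0.95)]
top block [(231.3, 186.9, 0.91)] [([0.359, 0.398, 0.07, 0.102], 1546, 0.58)]
```

View pics/scene0.png

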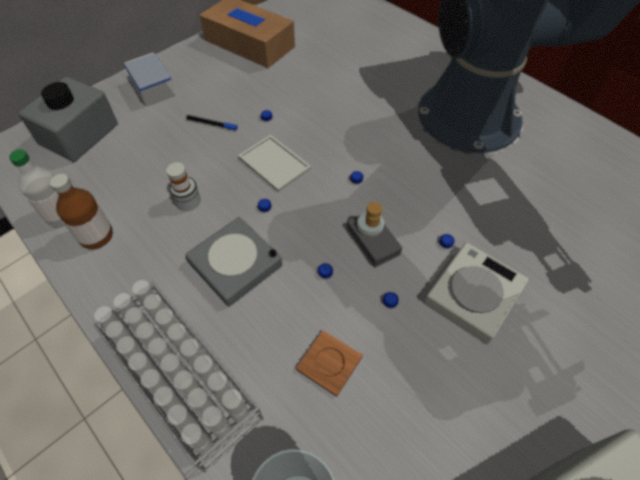

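View pics/top0.png

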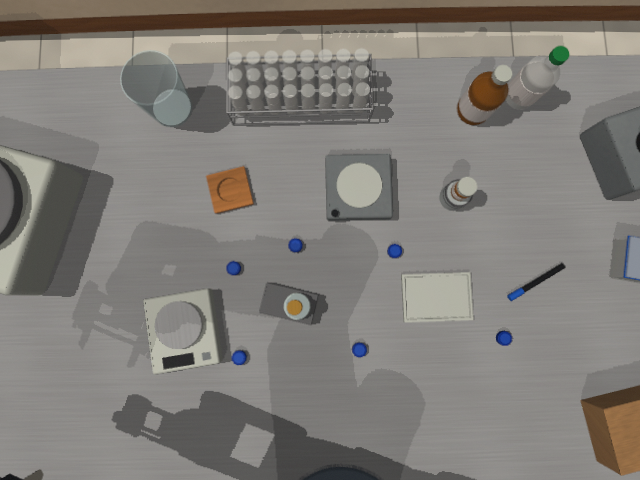

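The scene view shows the weight on the dish on the slide box at about (372,230). The jar stands on the tin at (183,185). The tray is at (274,162), viewer (233,258), balance (475,290) and block (330,362). The top view agrees, and the blue knobs and bottles are clutter to keep clear of.

```bash
cat > h.py <<'E'
import numpy as np, cv2
from scipy.optimize import minimize
from workcell import status, capture, masks_of, mark_of
def proj(p,X): return cv2.projectPoints(np.asarray(X,float).reshape(-1,1,3),p["rvec"],p["tvec"],np.array([[p["fx"],0,p["cx"]],[0,p["fy"],p["cy"]],[0,0,1.]]),p["dist_coeffs"])[0].reshape(-1,2)
def unproj(p,uv,z):
    K=np.array([[p["fx"],0,p["cx"]],[0,p["fy"],p["cy"]],[0,0,1.]])
    n=cv2.undistortPoints(np.array(uv,float).reshape(-1,1,2),K,p["dist_coeffs"]).reshape(-1,2)
    R=cv2.Rodrigues(p["rvec"])[0]; c=-R.T@p["tvec"]; d=np.c_[n,np.ones(len(n))]@R
    return (c+d*((z-c[2])/d[:,2])[:,None])[:,:2]
A=np.linspace(0,2*np.pi,40,endpoint=False)
def cyl(r,z0,z1): return np.array([[r*np.cos(a),r*np.sin(a),z] for z in(z0,z1) for a in A])
def box(x0,x1,y0,y1,z0,z1): return np.array([[x,y,z] for x in(x0,x1) for y in(y0,y1) for z in(z0,z1)],float)
M=dict(slidebox=[box(-30,30,-52,52,0,30)],dish=[cyl(25,0,18)],jar=[cyl(18,0,36),cyl(15,34,52)],tin=[cyl(27,0,48)],
 weight=[cyl(14,0,26),cyl(8,26,32),cyl(14,32,44)],balance=[box(-85,60,-65,65,0,36),cyl(45,36,48)],
 viewer=[box(-65,65,-65,65,0,36),cyl(45,36,40)],tray=[box(-47,47,-68,68,0,10)],block=[box(-40,40,-40,40,0,12)])
S=4
def sil(p,name,pose):
    x,y,z,w=pose; im=np.zeros((480*S,640*S),np.uint8); c,s=np.cos(w),np.sin(w)
    for m in M[name]:
        X=m/1000@np.array([[c,s,0],[-s,c,0],[0,0,1]])+[x,y,z]
        h=cv2.convexHull(((proj(p,X)+.5)*S).astype(np.float32))
        cv2.fillConvexPoly(im,np.round(h).astype(np.int32),255)
    return cv2.resize(im,(640,480),interpolation=cv2.INTER_AREA)/255.
def fit(names,zs,x0,yawed,shots,masks):
    """names bottom-up stack; x0 list of (x,y[,yaw]); masks[shot][name] bool"""
    def unpack(v):
        out=[];i=0
        for n,z in zip(names,zs):
            w=0
            x,y=v[i:i+2];i+=2
            if n in yawed: w=v[i];i+=1
            out.append((x,y,z,w))
        return out
    def cost(v):
        P=unpack(v);e=0
        for k,p in enumerate(shots):
            above=np.zeros((480,640))
            for n,po in list(zip(names,P))[::-1]:
                s=sil(p,n,po); vis=s*(1-above); above=np.maximum(above,s)
                if n in masks[k]:
                    m=masks[k][n]; e+=np.abs(vis-m).sum()/m.sum()
        return e
    v0=np.concatenate(x0).astype(float); sim=[v0]
    for i in range(len(v0)):
        d=v0.copy(); d[i]+=.008 if i%3<2 or not yawed else .1; sim.append(d)
    r=minimize(cost,v0,method="Nelder-Mead",options=dict(initial_simplex=sim,xatol=1e-4,fatol=1e-4,maxiter=400))
    return unpack(r.x),r.fun
def shoot(names):
    sh=[capture("scene"),capture("top")]; ms=[]
    for p in sh:
        d={}
        for n in names:
            b=masks_of(n,p)
            if b and b[0]["confidence"]>.5: d[n]=b[0]["region"]
        ms.append(d)
    return sh,ms
def pickle_poses(d):
    import json; json.dump(d,open("poses.json","w"))
E
cat > a.py <<'E'
from h import *
N=list(M); sh,ms=shoot(N)
out={}
def marks(n,z): return [unproj(p,[[mark_of(n,p)[0]["location"][0]*640,mark_of(n,p)[0]["location"][1]*480]],z)[0].round(4).tolist() if mark_of(n,p) else None for p in sh]
T={}
for n,z in dict(slidebox=0,dish=.03,weight=.048,tin=0,jar=.048,balance=0,viewer=0,tray=0,block=0).items():
    T[n]=marks(n,z); print(n,T[n],[n in m for m in ms])
g=lambda n:[a for a in T[n] if a][-1]
for n in ("balance","viewer","tray","block"):
    best=None
    for w in (0,.2,-.2,.5,-.5) + ((1.57,1.37,1.77) if n in("tray",) else (1.57,-1.57,3.14,1.37,1.77,-1.37,-1.77,2.94,-2.94) if n=="balance" else ()):
        r=fit([n],[0],[[*g(n),w]],[n],sh,ms)
        if best is None or r[1]<best[1]: best=r
    out[n]=best[0][0]; print(n,np.round(best[0],4),round(best[1],3))
    for k in(0,1):
        if n in ms[k]: r=fit([n],[0],[best[0][0][:2]+(best[0][0][3],)],[n],[sh[k]],[ms[k]]); print("   ",k,np.round(r[0],4),round(r[1],3))
best=None
for w in (1.2,1.57,-1.2,.3):
    r=fit(["slidebox","dish","weight"],[0,.03,.048],[[*g("dish"),w],g("dish"),g("dish")],["slidebox"],sh,ms)
    if best is None or r[1]<best[1]: best=r
print(np.round(best[0],4),best[1])
for n,p in zip(["slidebox","dish","weight"],best[0]): out[n]=p
r=fit(["tin","jar"],[0,.048],[g("jar"),g("jar")],[],sh,ms); print(np.round(r[0],4),r[1])
out["tin"],out["jar"]=r[0]
pickle_poses({k:list(map(float,v)) for k,v in out.items()})
for nm,p in zip(("scene","top"),sh):
    im=cv2.resize(p["image"][:,:,::-1],None,fx=2,fy=2,interpolation=cv2.INTER_CUBIC)
    for n,po in out.items():
        s=cv2.resize((sil(p,n,po)>.5).astype(np.uint8),None,fx=2,fy=2,interpolation=cv2.INTER_NEAREST)
        cs,_=cv2.findContours(s,cv2.RETR_EXTERNAL,cv2.CHAIN_APPROX_NONE); cv2.drawContours(im,cs,-1,(0,255,0),1)
    im=im[200:800,320:1120] if nm=="scene" else im[240:780,240:1000]
    cv2.imwrite(f"pics/fit_{nm}.png",im)
E
time python3 a.py
```

```text
slidebox [[0.4379, 0.0931], [0.4422, 0.086]] [True, True]
dish [[0.4273, 0.0733], [0.4387, 0.0768]] [True, True]
weight [[0.4274, 0.0708], [0.4309, 0.0755]] [True, True]
tin [[0.642, -0.2485], [0.6491, -0.2493]] [True, True]
jar [[0.6471, -0.2587], [0.6395, -0.2446]] [True, True]
balance [[0.4019, 0.2912], [0.3991, 0.2991]] [True, True]
viewer [[0.6595, -0.0578], [0.6712, -0.0525]] [True, True]
tray [[0.4431, -0.2083], [0.4489, -0.1964]] [True, True]
block [[0.6713, 0.2052], [0.6765, 0.2025]] [True, True]
balance [[0.4034 0.2979 0.     0.1644]] 0.075
    0 [[0.4015 0.2975 0.     0.1588]] 0.031
    1 [[0.4038 0.2979 0.     0.165 ]] 0.037
viewer [[ 0.6661 -0.0543  0.     -0.0035]] 0.113
    0 [[ 0.6664 -0.0553  0.     -0.001 ]] 0.068
    1 [[ 0.6661 -0.0543  0.     -0.0035]] 0.042
tray [[ 0.4451 -0.2046  0.      0.0128]] 0.077
    0 [[ 0.4451 -0.2046  0.      0.0128]] 0.035
    1 [[ 0.4455 -0.2042  0.      0.0073]] 0.039
block [[0.6704 0.2064 0.     0.2347]] 0.089
    0 [[0.6694 0.2057 0.     0.2409]] 0.034
    1 [[0.671  0.207  0.     0.2279]] 0.037
[[ 0.4397  0.0809  0.     -1.0614]
 [ 0.4347  0.0723  0.03    0.    ]
 [ 0.4329  0.0744  0.048   0.    ]] 5.535727073400338
[[ 0.6455 -0.2484  0.      0.    ]
 [ 0.6476 -0.2495  0.048   0.    ]] 1.713350802267112
real	3m15.178s
user	3m0.784s
sys	2m24.314s
```

View pics/fit_top.png

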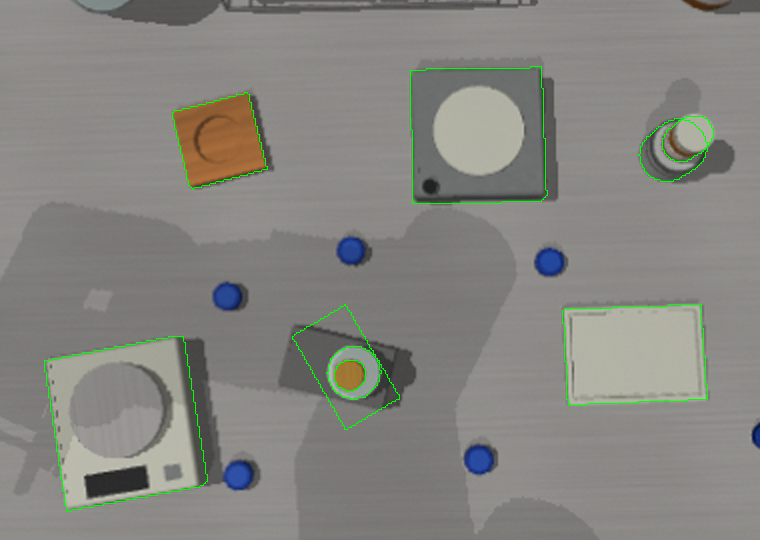

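View pics/fit_scene.png

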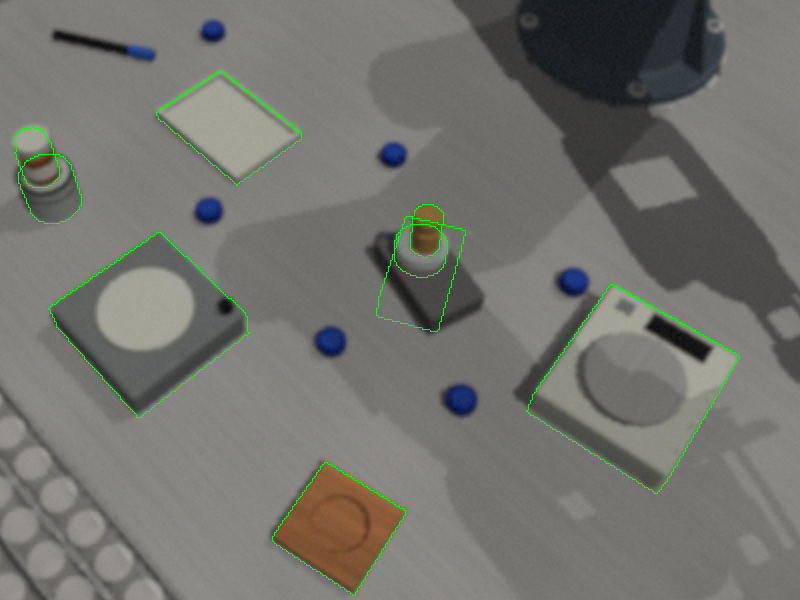

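The overlays fit everything except the slide box's yaw, which I'll refit once the box is bare. In the top view its long axis runs about 13° off world y. I'll start with the jar.

Call:
apply_moves --motion '[[[-0.4,-0.3,0],[0,0,0],93],[[-0.9,-0.7,0],[0,0,0],93],[[-0.9,-0.7,0],[0,0,0],93],[[-0.9,-0.7,0],[0,0,0],93],[[-0.9,-0.7,0],[0,0,0],93],[[-0.9,-0.7,0],[0,0,0],93],[[-0.9,-0.7,0],[0,0,0],93],[[-0.9,-0.7,0],[0,0,0],93],[[-0.9,-0.7,0],[0,0,0],93],[[-0.9,-0.7,0],[0,0,0],93],[[-0.9,-0.7,0],[0,0,0],93],[[-0.9,-0.7,0],[0,0,0],93],[[-0.9,-0.7,0],[0,0,0],93],[[-0.9,-0.7,0],[0,0,0],93],[[-0.9,-0.7,0],[0,0,0],93],[[-0.9,-0.7,0],[0,0,0],93],[[-0.9,-0.7,0],[0,0,0],93],[[-0.9,-0.7,0],[0,0,0],93],[[-0.9,-0.7,0],[0,0,0],93],[[-0.5,-0.4,0],[0,0,0],93]]'

```text
time_s: 7.27
tool_pos: [0.5325, -0.0587, 0.3027]
tool_rot: [-3.141, 0.001, 2.75]
force: [0.3, 0.2, 0.3]
grip_width: 0.0931
gripper_force: 0.0
```

```bash
cat > go.py <<'E'
# usage: go.py x y tcpz [yaw] -> remaining shift in units of full scale
import sys,numpy as np
from workcell import status
from scipy.spatial.transform import Rotation as Ro
o=status.get_obs(); a=list(map(float,sys.argv[1:])); R=Ro.from_euler("xyz",o["tool_rot"])
yaw=a[3] if len(a)>3 else o["tool_rot"][2]
d=R.inv().apply(np.array(a[:3])-o["tool_pos"])/.03
t=(R.inv()*Ro.from_euler("xyz",[np.pi,0,yaw])).as_rotvec()/.1
print("t",round(o["time_s"],2),"pos",o["tool_pos"].round(4),"yaw",round(o["tool_rot"][2],4),"shift",d.round(2),"turn",t.round(2),"F",o["force"].round(1),"w",round(o["grip_width"],4),"gf",round(o["gripper_force"],1))
E
python3 go.py .6476 -.2495 .14
```

```text
t 7.27 pos [ 0.5325 -0.0587  0.3027] yaw 2.7502 shift [-5.97 -4.41  5.43] turn [-0.    0.01 -0.  ] F [0.3 0.2 0.3] w 0.0931 gf 0.0
```

Call:
apply_moves --motion '[[[-0.8,-0.6,0],[0,0,0],93],[[-0.9,-0.7,0],[0,0,0],93],[[-0.9,-0.7,0],[0,0,0],93],[[-0.9,-0.7,0.2],[0,0,0],93],[[-0.9,-0.7,0.4],[0,0,0],93],[[-0.8,-0.6,0.5],[0,0,0],93],[[-0.6,-0.4,0.7],[0,0,0],70],[[-0.15,0,0.8],[0,0,0],70],[[0,0,0.7],[0,0,0],70],[[0,0,0],[0,0,0],70]]'

```text
time_s: 8.1
tool_pos: [0.6447, -0.2456, 0.1989]
tool_rot: [3.141, -0.007, 2.751]
force: [0.0, 0.1, -0.3]
grip_width: 0.0721
gripper_force: 0.0
```

```bash
python3 go.py .6476 -.2495 .14
```

```text
t 8.1 pos [ 0.6447 -0.2456  0.1989] yaw 2.751 shift [-0.15 -0.08  1.96] turn [ 0.   -0.07 -0.  ] F [ 0.   0.1 -0.3] w 0.0721 gf 0.0
```

Call:
apply_moves --motion '[[[-0.1,-0.1,0.4],[0,0,0],70],[[0,0,0.5],[0,0,0],70],[[0,0,0.5],[0,0,0],70],[[0,0,0.35],[0,0,0],70],[[0,0,0.2],[0,0,0],70],[[0,0,0],[0,0,0],70],[[0,0,0],[0,0,0],70]]'

```text
time_s: 8.68
tool_pos: [0.6487, -0.2493, 0.146]
tool_rot: [-3.142, 0.001, 2.752]
force: [-0.0, -0.5, 1.1]
grip_width: 0.0698
gripper_force: 0.0
```

```bash
python3 go.py .6476 -.2495 .14
```

```text
t 8.68 pos [ 0.6487 -0.2493  0.146 ] yaw 2.7519 shift [ 0.03 -0.02  0.2 ] turn [-0.    0.01 -0.  ] F [-0.  -0.5  1.1] w 0.0698 gf 0.0
```

Call:
apply_moves --motion '[[[0,0,0.1],[0,0,0],50],[[0,0,0],[0,0,0],42],[[0,0,0],[0,0,0],36],[[0,0,0],[0,0,0],33],[[0,0,0],[0,0,0],30],[[0,0,0],[0,0,0],30],[[0,0,0],[0,0,0],30],[[0,0,0],[0,0,0],30],[[0,0,0],[0,0,0],30]]' --newtons 14

```text
time_s: 9.43
tool_pos: [0.6485, -0.2491, 0.1424]
tool_rot: [3.142, 0.0, 2.752]
force: [-0.3, 0.3, 1.6]
grip_width: 0.0355
gripper_force: 14.0
```

```bash
python3 go.py .4034 .2979 .3
```

```text
t 9.43 pos [ 0.6485 -0.2491  0.1424] yaw 2.7518 shift [14.49 13.76 -5.26] turn [0. 0. 0.] F [-0.3  0.3  1.6] w 0.0355 gf 14.0
```

Call:
apply_moves --motion '[[[0,0,-0.2],[0,0,0],30],[[0,0,-0.5],[0,0,0],30],[[0,0,-0.7],[0,0,0],30],[[0.1,0.1,-0.7],[0,0,0],30],[[0.3,0.3,-0.6],[0,0,0],30],[[0.5,0.5,-0.5],[0,0,0],30],[[0.7,0.7,-0.3],[0,0,0],30],[[0.8,0.8,0],[0,0,0],30],[[0.9,0.8,0],[0,0,0],30],[[0.9,0.8,0],[0,0,0],30],[[0.9,0.8,0],[0,0,0],30],[[0.9,0.8,0],[0,0,0],30],[[0.9,0.8,0],[0,0,0],30],[[0.9,0.8,0],[0,0,0],30],[[0.9,0.8,0],[0,0,0],30],[[0.9,0.8,0],[0,0,0],30],[[0.9,0.8,0],[0,0,0],30],[[0.8,0.8,0],[0,0,0],30],[[0.7,0.7,0],[0,0,0],30],[[0.6,0.6,0],[0,0,0],30]]'

```text
time_s: 11.1
tool_pos: [0.4313, 0.2209, 0.2485]
tool_rot: [3.141, 0.001, 2.753]
force: [-0.1, 0.2, -1.6]
grip_width: 0.0358
gripper_force: 14.0
```

Call:
apply_moves --motion '[[[0.5,0.5,0],[0,0,0],30],[[0.4,0.4,0],[0,0,0],30],[[0.2,0.2,0],[0,0,0],30],[[0,0,0],[0,0,0],30],[[0,0,0],[0,0,0],30]]'

```text
time_s: 11.52
tool_pos: [0.4144, 0.262, 0.2477]
tool_rot: [3.141, 0.001, 2.752]
force: [0.1, -0.5, -1.4]
grip_width: 0.0356
gripper_force: 14.0
```

```bash
python3 go.py .4034 .2979 .1425
```

```text
t 11.52 pos [0.4144 0.262  0.2477] yaw 2.7524 shift [0.79 0.97 3.51] turn [0.   0.01 0.  ] F [ 0.1 -0.5 -1.4] w 0.0356 gf 14.0
```

Call:
apply_moves --motion '[[[0.3,0.3,0.1],[0,0,0],30],[[0.3,0.4,0.4],[0,0,0],30],[[0.2,0.3,0.6],[0,0,0],30],[[0,0,0.7],[0,0,0],30],[[0,0,0.6],[0,0,0],30],[[0,0,0.4],[0,0,0],30],[[0,0,0.3],[0,0,0],30],[[0,0,0.1],[0,0,0],30],[[0,0,0],[0,0,0],30],[[0,0,0],[0,0,0],30]]'

```text
time_s: 12.35
tool_pos: [0.4039, 0.299, 0.1518]
tool_rot: [3.141, 0.0, 2.751]
force: [0.6, 0.1, -1.0]
grip_width: 0.036
gripper_force: 14.0
```

```bash
python3 go.py .4034 .2979 .1425
```

```text
t 12.35 pos [0.4039 0.299  0.1518] yaw 2.7513 shift [ 0.   -0.04  0.31] turn [0.01 0.   0.  ] F [ 0.6  0.1 -1. ] w 0.036 gf 14.0
```

Lower in small steps until the wrist force shows contact.

Call:
apply_moves --motion '[[[0,0,0.08],[0,0,0],30],[[0,0,0.08],[0,0,0],30],[[0,0,0.06],[0,0,0],30],[[0,0,0.04],[0,0,0],30],[[0,0,0],[0,0,0],30],[[0,0,0],[0,0,0],30]]'

```text
time_s: 12.85
tool_pos: [0.4034, 0.2992, 0.1434]
tool_rot: [-3.142, -0.0, 2.752]
force: [0.2, -0.4, -1.2]
grip_width: 0.0355
gripper_force: 14.0
```

Call:
apply_moves --motion '[[[0,0,0.03],[0,0,0],30],[[0,0,0],[0,0,0],30],[[0,0,0],[0,0,0],30]]'

```text
time_s: 13.1
tool_pos: [0.4034, 0.2991, 0.1425]
tool_rot: [-3.142, -0.0, 2.752]
force: [-0.6, 0.2, -1.8]
grip_width: 0.0357
gripper_force: 14.0
```

Call:
apply_moves --motion '[[[0,0,0.03],[0,0,0],30],[[0,0,0],[0,0,0],30],[[0,0,0],[0,0,0],30]]'

```text
time_s: 13.35
tool_pos: [0.4035, 0.2992, 0.1423]
tool_rot: [3.141, 0.0, 2.752]
force: [-1.8, -1.5, 8.6]
grip_width: 0.0359
gripper_force: 14.0
```

Call:
apply_moves --motion '[[[0,0,0.03],[0,0,0],30],[[0,0,0],[0,0,0],30],[[0,0,0],[0,0,0],30]]'

```text
time_s: 13.6
tool_pos: [0.4036, 0.2991, 0.1418]
tool_rot: [3.141, 0.001, 2.752]
force: [-3.9, -4.1, 15.5]
grip_width: 0.0357
gripper_force: 14.0
```

Contact, at the same height it was lifted from. I'll ease off, open and rise.

Call:
apply_moves --motion '[[[0,0,-0.04],[0,0,0],30],[[0,0,0],[0,0,0],38],[[0,0,0],[0,0,0],45],[[0,0,0],[0,0,0],55],[[0,0,0],[0,0,0],70],[[0,0,0],[0,0,0],70],[[0,0,-0.2],[0,0,0],70],[[0,0,-0.5],[0,0,0],70],[[0,0,-0.8],[0,0,0],70],[[0,0,-0.8],[0,0,0],70],[[0,0,-0.8],[0,0,0],70],[[0,0,-0.2],[0,0,0],70]]'

```text
time_s: 14.6
tool_pos: [0.4043, 0.2997, 0.2446]
tool_rot: [3.138, 0.003, 2.752]
force: [0.4, 1.4, 0.5]
grip_width: 0.0701
gripper_force: 0.0
```

```bash
python3 go.py .4329 .0744 .141
```

```text
t 14.6 pos [0.4043 0.2997 0.2446] yaw 2.7518 shift [-3.73 -6.6   3.44] turn [0.04 0.03 0.  ] F [0.4 1.4 0.5] w 0.0701 gf 0.0
```

Call:
apply_moves --motion '[[[-0.2,-0.4,0],[0,0,0],70],[[-0.4,-0.8,0],[0,0,0],70],[[-0.5,-0.9,0],[0,0,0],70],[[-0.5,-0.9,0],[0,0,0],70],[[-0.5,-0.9,0],[0,0,0],65],[[-0.5,-0.9,0],[0,0,0],60],[[-0.5,-0.8,0.1],[0,0,0],60],[[-0.4,-0.6,0.3],[0,0,0],60],[[-0.2,-0.3,0.5],[0,0,0],60],[[-0.05,-0.1,0.6],[0,0,0],60],[[0,0,0.3],[0,0,0],60],[[0,0,0],[0,0,0],60],[[0,0,0],[0,0,0],60]]'

```text
time_s: 15.68
tool_pos: [0.4318, 0.0733, 0.1865]
tool_rot: [-3.141, -0.002, 2.752]
force: [0.6, 0.0, 0.3]
grip_width: 0.0603
gripper_force: 0.0
```

```bash
python3 go.py .4329 .0744 .141
```

```text
t 15.68 pos [0.4318 0.0733 0.1865] yaw 2.752 shift [-0.02  0.05  1.52] turn [-0.01 -0.02  0.  ] F [0.6 0.  0.3] w 0.0603 gf 0.0
```

Call:
apply_moves --motion '[[[0,0.05,0.3],[0,0,0],60],[[0,0,0.4],[0,0,0],60],[[0,0,0.4],[0,0,0],60],[[0,0,0.3],[0,0,0],60],[[0,0,0.1],[0,0,0],60],[[0,0,0],[0,0,0],50],[[0,0,0],[0,0,0],40]]'

```text
time_s: 16.27
tool_pos: [0.433, 0.0748, 0.1422]
tool_rot: [3.141, 0.0, 2.752]
force: [0.5, 0.6, -0.5]
grip_width: 0.051
gripper_force: 0.0
```

```bash
python3 - <<'E'
from workcell import capture,status
import cv2,numpy as np
print(status.get_obs()["tool_pos"])
p=capture("scene")["image"][150:300,300:450,::-1];q=capture("top")["image"][230:380,220:370,::-1]
cv2.imwrite("pics/w1.png",cv2.resize(np.hstack([p,q]),None,fx=2.6,fy=2.6,interpolation=cv2.INTER_CUBIC))
E
```

```text
[0.43295276 0.07478326 0.14218205]
```

View pics/w1.png

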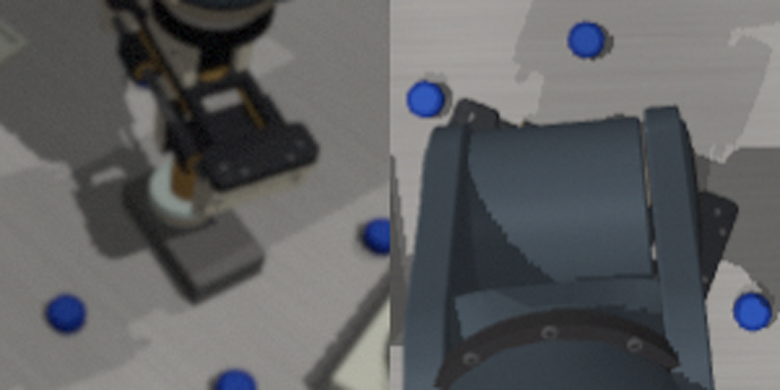

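The left crop shows the fingers on either side of the weight at about (183,175), with the dish just below them. The arm hides the pile in the top view. I'll close now.

Call:
apply_moves --motion '[[[0,0,0],[0,0,0],36],[[0,0,0],[0,0,0],32],[[0,0,0],[0,0,0],29],[[0,0,0],[0,0,0],26],[[0,0,0],[0,0,0],22],[[0,0,0],[0,0,0],22],[[0,0,0],[0,0,0],22],[[0,0,0],[0,0,0],22]]' --newtons 20

```text
time_s: 17.03
tool_pos: [0.433, 0.0747, 0.1421]
tool_rot: [3.141, 0.001, 2.752]
force: [0.4, 2.4, 5.4]
grip_width: 0.0275
gripper_force: 20.0
```

```bash
python3 go.py .6704 .2064 .25
```

```text
t 17.03 pos [0.433  0.0747 0.1421] yaw 2.7518 shift [-5.65  7.07 -3.59] turn [0.   0.01 0.  ] F [0.4 2.4 5.4] w 0.0275 gf 20.0
```

Call:
apply_moves --motion '[[[0,0,-0.1],[0,0,0],22],[[0,0,-0.3],[0,0,0],22],[[0,0,-0.5],[0,0,0],22],[[-0.1,0.1,-0.6],[0,0,0],22],[[-0.3,0.3,-0.6],[0,0,0],22],[[-0.4,0.5,-0.4],[0,0,0],22],[[-0.5,0.7,-0.2],[0,0,0],22],[[-0.6,0.8,0],[0,0,0],22],[[-0.7,0.8,0],[0,0,0],22],[[-0.7,0.8,0],[0,0,0],22],[[-0.6,0.8,0],[0,0,0],22],[[-0.5,0.7,0],[0,0,0],22],[[-0.5,0.6,0],[0,0,0],22],[[-0.4,0.5,0],[0,0,0],22],[[-0.2,0.3,0],[0,0,0],22],[[-0.1,0.1,0],[0,0,0],22],[[0,0,0],[0,0,0],22],[[0,0,0],[0,0,0],22]]'

```text
time_s: 18.53
tool_pos: [0.6674, 0.2046, 0.2228]
tool_rot: [-3.141, -0.001, 2.752]
force: [0.1, -0.1, -1.8]
grip_width: 0.0275
gripper_force: 20.0
```

```bash
python3 go.py .6704 .2064 .1002
```

```text
t 18.53 pos [0.6674 0.2046 0.2228] yaw 2.7518 shift [-0.07  0.1   4.09] turn [-0.01 -0.01  0.  ] F [ 0.1 -0.1 -1.8] w 0.0275 gf 20.0
```

Call:
apply_moves --motion '[[[-0.1,0.1,0.2],[0,0,0],22],[[0,0,0.5],[0,0,0],22],[[0,0,0.7],[0,0,0],22],[[0,0,0.8],[0,0,0],22],[[0,0,0.6],[0,0,0],22],[[0,0,0.5],[0,0,0],22],[[0,0,0.3],[0,0,0],22],[[0,0,0.15],[0,0,0],22],[[0,0,0],[0,0,0],22],[[0,0,0],[0,0,0],22]]'

```text
time_s: 19.37
tool_pos: [0.6723, 0.2067, 0.1112]
tool_rot: [3.141, 0.001, 2.752]
force: [0.1, 0.7, -2.1]
grip_width: 0.0276
gripper_force: 20.0
```

```bash
python3 go.py .6704 .2064 .1002; python3 - <<'E'
from workcell import capture
import cv2,numpy as np
p=capture("scene")["image"][290:420,260:400,::-1]
cv2.imwrite("pics/w2.png",cv2.resize(p,None,fx=4,fy=4,interpolation=cv2.INTER_CUBIC))
E
```

```text
t 19.37 pos [0.6723 0.2067 0.1112] yaw 2.7518 shift [ 0.05 -0.03  0.37] turn [0.01 0.01 0.  ] F [ 0.1  0.7 -2.1] w 0.0276 gf 20.0
```

View pics/w2.png

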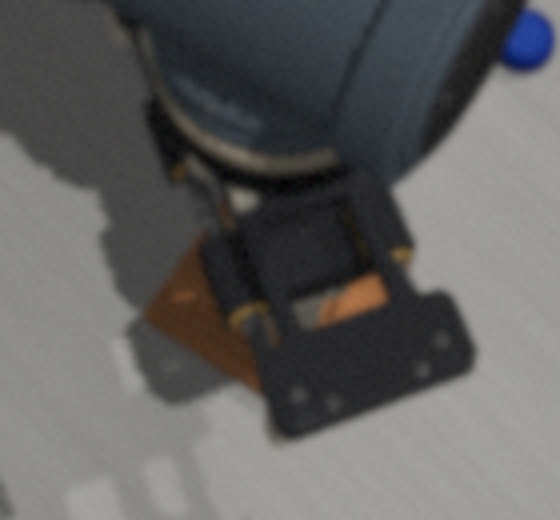

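The arm hides the well in this crop; only a corner of the block shows at (200,320). I'll rely on the measured pose and go down in small steps.

Call:
apply_moves --motion '[[[0.05,-0.03,0.1],[0,0,0],22],[[0,0,0.1],[0,0,0],22],[[0,0,0.08],[0,0,0],22],[[0,0,0.04],[0,0,0],22],[[0,0,0],[0,0,0],22],[[0,0,0],[0,0,0],22]]'

```text
time_s: 19.92
tool_pos: [0.6702, 0.2064, 0.1008]
tool_rot: [-3.142, -0.0, 2.752]
force: [0.3, -0.3, -3.3]
grip_width: 0.0277
gripper_force: 20.0
```

Call:
apply_moves --motion '[[[0,0,0.03],[0,0,0],22],[[0,0,0],[0,0,0],22],[[0,0,0],[0,0,0],22]]'

```text
time_s: 20.17
tool_pos: [0.6704, 0.2065, 0.1003]
tool_rot: [3.141, 0.001, 2.752]
force: [-0.7, 0.5, 1.0]
grip_width: 0.0281
gripper_force: 20.0
```

The force rose at exactly the height expected for the well floor. Releasing.

Call:
apply_moves --motion '[[[0,0,0.01],[0,0,0],22],[[0,0,0],[0,0,0],30],[[0,0,0],[0,0,0],36],[[0,0,0],[0,0,0],46],[[0,0,0],[0,0,0],60],[[0,0,0],[0,0,0],60],[[0,0,-0.2],[0,0,0],60],[[0,0,-0.5],[0,0,0],60],[[0,0,-0.8],[0,0,0],70],[[0,0,-0.8],[0,0,0],80],[[0,0,-0.8],[0,0,0],93],[[0,0,-0.4],[0,0,0],93]]'

```text
time_s: 21.17
tool_pos: [0.6711, 0.2066, 0.2094]
tool_rot: [3.139, 0.004, 2.752]
force: [0.8, 0.5, -0.2]
grip_width: 0.0821
gripper_force: 0.0
```

```bash
python3 go.py .4347 .0723 .16
```

```text
t 21.17 pos [0.6711 0.2066 0.2094] yaw 2.7518 shift [ 5.59 -7.14  1.6 ] turn [0.03 0.04 0.  ] F [ 0.8  0.5 -0.2] w 0.0821 gf 0.0
```

```bash
cat > b.py <<'E'
from h import *
import json
sh,ms=shoot(["slidebox","dish"])
for k,m in enumerate(ms): print(k,{n:int(v.sum()) for n,v in m.items()})
for nm,kk in(("both",(0,1)),("scene",(0,)),("top",(1,))):
    for w in(-.23,-.35):
        r=fit(["slidebox","dish"],[0,.03],[[.438,.085,w],[.4347,.0723]],["slidebox"],[sh[k] for k in kk],[ms[k] for k in kk]); print(nm,np.round(r[0],4).tolist(),round(r[1],3))
cv2.imwrite("pics/b.png",np.hstack([cv2.resize(p["image"][:,:,::-1],(400,300)) for p in sh]))
E
python3 b.py
```

```text
0 {}
1 {'slidebox': 1122, 'dish': 536}
both [[0.4403, 0.0886, 0.0, -0.2361], [0.4338, 0.0726, 0.03, 0.0]] 0.184
both [[0.4399, 0.0884, 0.0, -0.2468], [0.4335, 0.0724, 0.03, 0.0]] 0.184
scene [[0.438, 0.085, 0.0, -0.23], [0.4347, 0.0723, 0.03, 0.0]] 0.0
scene [[0.438, 0.085, 0.0, -0.35], [0.4347, 0.0723, 0.03, 0.0]] 0.0
top [[0.4403, 0.0886, 0.0, -0.2361], [0.4338, 0.0726, 0.03, 0.0]] 0.184
top [[0.4399, 0.0884, 0.0, -0.2468], [0.4335, 0.0724, 0.03, 0.0]] 0.184
```

View pics/b.png

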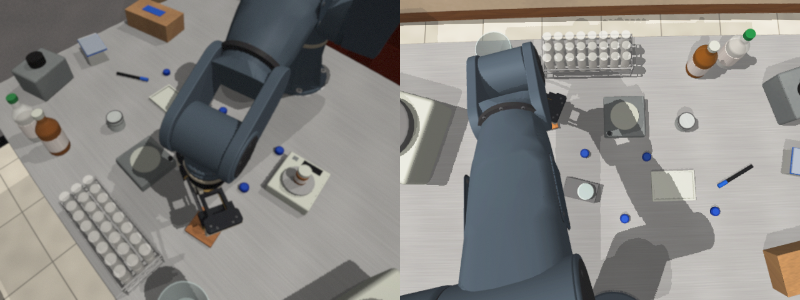

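The left picture shows the jar upright on the balance pan at about (297,178). The right one shows the dish alone on the box at (583,190). The top-view fit for dish and box is clean, so the dish is next.

Call:
apply_moves --motion '[[[0.2,-0.2,0],[0,0,0],93],[[0.4,-0.5,0],[0,0,0],93],[[0.6,-0.8,0],[0,0,0],93],[[0.7,-0.9,0],[0,0,0],80],[[0.7,-0.9,0],[0,0,0],75],[[0.7,-0.9,0],[0,0,0],75],[[0.7,-0.9,0.1],[0,0,0],75],[[0.6,-0.8,0.2],[0,0,0],75],[[0.5,-0.7,0.4],[0,0,0],75],[[0.3,-0.4,0.5],[0,0,0],75],[[0.2,-0.2,0.4],[0,0,0],75],[[0,0,0.2],[0,0,0],75],[[0,0,0],[0,0,0],75],[[0,0,0],[0,0,0],75]]'

```text
time_s: 22.63
tool_pos: [0.4333, 0.0706, 0.1505]
tool_rot: [-3.141, -0.0, 2.752]
force: [0.6, 0.3, -0.2]
grip_width: 0.075
gripper_force: 0.0
```

```bash
python3 go.py .4338 .0726 .119
```

```text
t 22.63 pos [0.4333 0.0706 0.1505] yaw 2.7518 shift [0.01 0.07 1.05] turn [-0. -0.  0.] F [ 0.6  0.3 -0.2] w 0.075 gf 0.0
```

Call:
apply_moves --motion '[[[0,0.07,0.2],[0,0,0],75],[[0,0,0.3],[0,0,0],75],[[0,0,0.3],[0,0,0],75],[[0,0,0.15],[0,0,0],75],[[0,0,0.08],[0,0,0],75],[[0,0,0],[0,0,0],70],[[0,0,0],[0,0,0],65]]'

```text
time_s: 23.22
tool_pos: [0.4335, 0.0724, 0.1197]
tool_rot: [-3.141, -0.0, 2.752]
force: [0.9, 0.8, -0.1]
grip_width: 0.0676
gripper_force: 0.0
```

Call:
apply_moves --motion '[[[0,0,0],[0,0,0],58],[[0,0,0],[0,0,0],54],[[0,0,0],[0,0,0],51],[[0,0,0],[0,0,0],48],[[0,0,0],[0,0,0],44],[[0,0,0],[0,0,0],44],[[0,0,0],[0,0,0],44],[[0,0,0],[0,0,0],44]]' --newtons 12

```text
time_s: 23.88
tool_pos: [0.4337, 0.0724, 0.1199]
tool_rot: [3.141, 0.0, 2.752]
force: [0.3, 1.2, 5.2]
grip_width: 0.0486
gripper_force: 12.0
```

```bash
python3 go.py .6661 -.0543 .2
```

```text
t 23.88 pos [0.4337 0.0724 0.1199] yaw 2.7518 shift [-8.77 -0.96 -2.67] turn [0. 0. 0.] F [0.3 1.2 5.2] w 0.0486 gf 12.0
```

Call:
apply_moves --motion '[[[0,0,-0.1],[0,0,0],44],[[0,0,-0.3],[0,0,0],44],[[0,0,-0.5],[0,0,0],44],[[-0.1,0,-0.6],[0,0,0],44],[[-0.3,0,-0.6],[0,0,0],44],[[-0.5,-0.1,-0.4],[0,0,0],44],[[-0.7,-0.1,-0.2],[0,0,0],44],[[-0.8,-0.1,0],[0,0,0],44],[[-0.9,-0.1,0],[0,0,0],44],[[-0.9,-0.1,0],[0,0,0],44],[[-0.9,-0.1,0],[0,0,0],44],[[-0.9,-0.1,0],[0,0,0],44],[[-0.8,-0.1,0],[0,0,0],44],[[-0.7,-0.1,0],[0,0,0],44],[[-0.5,-0.1,0],[0,0,0],44],[[-0.4,0,0],[0,0,0],44],[[-0.2,0,0],[0,0,0],44],[[-0.1,0,0],[0,0,0],44],[[0,0,0],[0,0,0],44],[[0,0,0],[0,0,0],44]]'

```text
time_s: 25.55
tool_pos: [0.663, -0.0542, 0.2008]
tool_rot: [-3.141, -0.001, 2.752]
force: [0.1, 0.3, -0.5]
grip_width: 0.0487
gripper_force: 12.0
```

```bash
python3 go.py .6661 -.0543 .1299
```

```text
t 25.55 pos [ 0.663  -0.0542  0.2008] yaw 2.752 shift [-0.1   0.04  2.36] turn [-0.   -0.01  0.  ] F [ 0.1  0.3 -0.5] w 0.0487 gf 12.0
```

Call:
apply_moves --motion '[[[-0.1,0.04,0.2],[0,0,0],44],[[0,0,0.4],[0,0,0],44],[[0,0,0.5],[0,0,0],44],[[0,0,0.4],[0,0,0],44],[[0,0,0.3],[0,0,0],44],[[0,0,0.2],[0,0,0],44],[[0,0,0.1],[0,0,0],44],[[0,0,0],[0,0,0],44],[[0,0,0],[0,0,0],44]]'

```text
time_s: 26.3
tool_pos: [0.667, -0.0546, 0.1381]
tool_rot: [3.141, 0.001, 2.752]
force: [0.1, 0.2, -0.8]
grip_width: 0.0485
gripper_force: 12.0
```

```bash
python3 go.py .6661 -.0543 .1299
```

```text
t 26.3 pos [ 0.667  -0.0546  0.1381] yaw 2.7518 shift [ 0.03 -0.    0.27] turn [0.   0.01 0.  ] F [ 0.1  0.2 -0.8] w 0.0485 gf 12.0
```

Call:
apply_moves --motion '[[[0.03,0,0.1],[0,0,0],44],[[0,0,0.08],[0,0,0],44],[[0,0,0.05],[0,0,0],44],[[0,0,0],[0,0,0],44],[[0,0,0],[0,0,0],44]]'

```text
time_s: 26.72
tool_pos: [0.6659, -0.0542, 0.1309]
tool_rot: [-3.142, 0.0, 2.752]
force: [-0.1, 0.3, 0.1]
grip_width: 0.0485
gripper_force: 12.0
```

Call:
apply_moves --motion '[[[0,0,0.03],[0,0,0],44],[[0,0,0],[0,0,0],44],[[0,0,0],[0,0,0],44]]'

```text
time_s: 26.97
tool_pos: [0.666, -0.0542, 0.13]
tool_rot: [3.142, 0.0, 2.752]
force: [-0.2, 0.4, -0.7]
grip_width: 0.0486
gripper_force: 12.0
```

Call:
apply_moves --motion '[[[0,0,0.03],[0,0,0],44],[[0,0,0],[0,0,0],44],[[0,0,0],[0,0,0],44]]'

```text
time_s: 27.22
tool_pos: [0.666, -0.0543, 0.1299]
tool_rot: [3.142, 0.0, 2.752]
force: [-3.9, 0.5, 7.6]
grip_width: 0.0484
gripper_force: 12.0
```

Contact. Release, then rise.

Call:
apply_moves --motion '[[[0,0,-0.02],[0,0,0],44],[[0,0,0],[0,0,0],51],[[0,0,0],[0,0,0],56],[[0,0,0],[0,0,0],65],[[0,0,0],[0,0,0],75],[[0,0,0],[0,0,0],75],[[0,0,-0.2],[0,0,0],75],[[0,0,-0.5],[0,0,0],75],[[0,0,-0.8],[0,0,0],80],[[0,0,-0.8],[0,0,0],93],[[0,0,-0.4],[0,0,0],93],[[0,0,0],[0,0,0],93]]'

```text
time_s: 28.22
tool_pos: [0.6669, -0.0544, 0.2139]
tool_rot: [3.14, 0.005, 2.752]
force: [0.1, -0.9, 0.6]
grip_width: 0.0918
gripper_force: 0.0
```

```bash
cat > c.py <<'E'
from h import *
sh,ms=shoot(["slidebox"])
for k,m in enumerate(ms): print(k,{n:int(v.sum()) for n,v in m.items()})
for kk in((0,1),(0,),(1,)):
    if not any(ms[k] for k in kk): continue
    r=fit(["slidebox"],[0],[[.44,.0885,-.24]],["slidebox"],[sh[k] for k in kk],[ms[k] for k in kk]); print(kk,np.round(r[0],4).tolist(),round(r[1],3))
cv2.imwrite("pics/c.png",np.hstack([cv2.resize(p["image"][:,:,::-1],(400,300)) for p in sh]))
E
python3 c.py; python3 go.py .44 .0885 .12 1.333
```

```text
0 {'slidebox': 1864}
1 {'slidebox': 1303}
(0, 1) [[0.4392, 0.089, 0.0, -0.2608]] 0.358
(0,) [[0.4392, 0.0875, 0.0, -0.2694]] 0.038
(1,) [[0.4415, 0.0941, 0.0, -0.2462]] 0.305
t 28.42 pos [ 0.6653 -0.0542  0.209 ] yaw 2.7518 shift [8.75 1.55 2.99] turn [-0.02 -0.02 14.19] F [-0.6 -1.1  0. ] w 0.0928 gf 0.0
```

View pics/c.png

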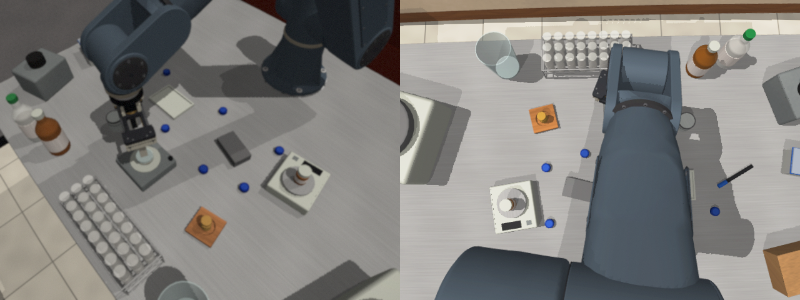

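The left picture shows the dish on the window at about (147,158), the weight in the block's well at (207,225) and the jar on the pan at (298,180). The box stands bare at (233,150), yaw about -0.26. I'll turn the gripper to suit the box.

Call:
apply_moves --motion '[[[0,0,0],[0,0,0.6],93],[[0,0,0],[0,0,1],93],[[0,0,0],[0,0,1],93],[[0,0,0],[0,0,1],93],[[0,0,0],[0,0,1],93],[[0,0,0],[0,0,1],93],[[0,0,0],[0,0,1],93],[[0,0,0],[0,0,1],93],[[0,0,0],[0,0,1],93],[[0,0,0],[0,0,1],93],[[0,0,0],[0,0,1],93],[[0,0,0],[0,0,1],93],[[0,0,0],[0,0,1],93],[[0,0,0],[0,0,1],93],[[0,0,0],[0,0,0.8],93],[[0,0,0],[0,0,0],93],[[0,0,0],[0,0,0],93]]'

```text
time_s: 29.83
tool_pos: [0.6656, -0.0542, 0.2094]
tool_rot: [-3.14, 0.0, 1.314]
force: [0.1, 0.1, 0.1]
grip_width: 0.0927
gripper_force: 0.0
```

```bash
python3 go.py .4395 .088 .097 1.31
```

```text
t 29.83 pos [ 0.6656 -0.0542  0.2094] yaw 1.3144 shift [ 2.67 -8.49  3.76] turn [-0.02  0.    0.04] F [0.1 0.1 0.1] w 0.0927 gf 0.0
```

Call:
apply_moves --motion '[[[0.1,-0.3,0],[0,0,0.04],93],[[0.2,-0.6,0],[0,0,0],93],[[0.2,-0.8,0],[0,0,0],93],[[0.3,-0.9,0],[0,0,0],93],[[0.3,-0.9,0],[0,0,0],93],[[0.3,-0.9,0],[0,0,0],93],[[0.3,-0.9,0],[0,0,0],93],[[0.3,-0.9,0.1],[0,0,0],93],[[0.3,-0.8,0.3],[0,0,0],93],[[0.2,-0.7,0.5],[0,0,0],93],[[0.1,-0.5,0.6],[0,0,0],93],[[0.07,-0.2,0.5],[0,0,0],93],[[0,0,0.3],[0,0,0],93],[[0,0,0],[0,0,0],93],[[0,0,0],[0,0,0],93]]'

```text
time_s: 31.08
tool_pos: [0.444, 0.0884, 0.1416]
tool_rot: [-3.141, 0.0, 1.309]
force: [0.3, 0.7, -0.0]
grip_width: 0.0929
gripper_force: 0.0
```

```bash
python3 go.py .4395 .088 .097 1.31
```

```text
t 31.08 pos [0.444  0.0884 0.1416] yaw 1.3088 shift [-0.05 -0.14  1.49] turn [-0.    0.   -0.01] F [ 0.3  0.7 -0. ] w 0.0929 gf 0.0
```

Call:
apply_moves --motion '[[[-0.05,-0.14,0.3],[0,0,0],93],[[0,0,0.4],[0,0,0],93],[[0,0,0.4],[0,0,0],93],[[0,0,0.25],[0,0,0],93],[[0,0,0.1],[0,0,0],85],[[0,0,0],[0,0,0],78],[[0,0,0],[0,0,0],70],[[0,0,0],[0,0,0],65],[[0,0,0],[0,0,0],62],[[0,0,0],[0,0,0],59],[[0,0,0],[0,0,0],55],[[0,0,0],[0,0,0],55],[[0,0,0],[0,0,0],55],[[0,0,0],[0,0,0],55],[[0,0,0],[0,0,0],55]]' --newtons 25

```text
time_s: 32.33
tool_pos: [0.4389, 0.0883, 0.0984]
tool_rot: [-3.142, -0.0, 1.308]
force: [-1.6, 0.0, 5.8]
grip_width: 0.0598
gripper_force: 25.0
```

```bash
python3 go.py .4451 -.2046 .17 1.581
```

```text
t 32.33 pos [0.4389 0.0883 0.0984] yaw 1.3079 shift [-9.37  2.74 -2.39] turn [-0.   -0.   -2.73] F [-1.6  0.   5.8] w 0.0598 gf 25.0
```

Call:
apply_moves --motion '[[[0,0,-0.1],[0,0,0],55],[[0,0,-0.3],[0,0,0],55],[[0,0,-0.5],[0,0,-0.1],55],[[0,0,-0.5],[0,0,-0.3],55],[[0,0,-0.5],[0,0,-0.5],55],[[0,0,-0.4],[0,0,-0.6],55],[[0,0,-0.2],[0,0,-0.5],55],[[0,0,0],[0,0,-0.4],55],[[0,0,0],[0,0,-0.23],55],[[0,0,0],[0,0,-0.1],55],[[0,0,0],[0,0,0],55],[[0,0,0],[0,0,0],55]]'

```text
time_s: 33.33
tool_pos: [0.4388, 0.0882, 0.173]
tool_rot: [-3.141, 0.0, 1.58]
force: [0.5, -0.2, -2.3]
grip_width: 0.0597
gripper_force: 25.0
```

```bash
python3 go.py .4451 -.2046 .17 1.581
```

```text
t 33.33 pos [0.4388 0.0882 0.173 ] yaw 1.5799 shift [-9.76  0.12  0.1 ] turn [-0.    0.   -0.01] F [ 0.5 -0.2 -2.3] w 0.0597 gf 25.0
```

Call:
apply_moves --motion '[[[-0.2,0,0],[0,0,0],55],[[-0.4,0,0],[0,0,0],55],[[-0.6,0.02,0],[0,0,0],55],[[-0.8,0.02,0],[0,0,0],55],[[-0.9,0.02,0],[0,0,0],55],[[-0.9,0.02,0],[0,0,0],55],[[-0.9,0.02,0],[0,0,0],55],[[-0.9,0.02,0],[0,0,0],55],[[-0.9,0,0],[0,0,0],55],[[-0.9,0,0],[0,0,0],55],[[-0.8,0,0],[0,0,0],55],[[-0.6,0,0],[0,0,0],55],[[-0.4,0,0],[0,0,0],55],[[-0.3,0,0],[0,0,0],55],[[-0.16,0,0],[0,0,0],55],[[0,0,0.2],[0,0,0],55],[[0,0,0.4],[0,0,0],55],[[0,0,0.4],[0,0,0],55],[[0,0,0],[0,0,0],55],[[0,0,0],[0,0,0],55]]'

```text
time_s: 35.0
tool_pos: [0.4452, -0.2007, 0.1427]
tool_rot: [-3.14, -0.001, 1.582]
force: [0.4, 0.9, -1.0]
grip_width: 0.0601
gripper_force: 25.0
```

```bash
python3 go.py .4451 -.2046 .1032 1.581; python3 - <<'E'
from workcell import capture
import cv2,numpy as np
p=capture("scene")["image"][90:240,200:370,::-1];q=capture("top")["image"][220:370,360:530,::-1]
cv2.imwrite("pics/d.png",cv2.resize(np.hstack([p,q]),None,fx=2.3,fy=2.3,interpolation=cv2.INTER_CUBIC))
E
```

```text
t 35.0 pos [ 0.4452 -0.2007  0.1427] yaw 1.5815 shift [-0.13 -0.    1.32] turn [-0.01 -0.01  0.01] F [ 0.4  0.9 -1. ] w 0.0601 gf 25.0
```

View pics/d.png

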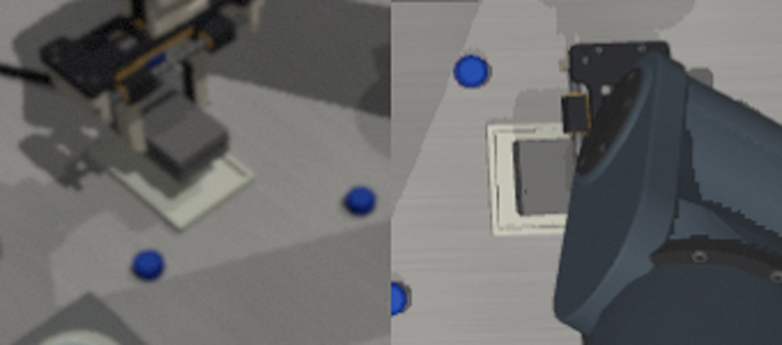

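Both crops show the box held level and in line with the tray. Its end is at (515,180) on the right, inside the rim at (490,180). Lowering.

Call:
apply_moves --motion '[[[-0.08,0,0.2],[0,0,0],55],[[-0.05,0,0.3],[0,0,0],55],[[0,0,0.3],[0,0,0],55],[[0,0,0.2],[0,0,0],55],[[0,0,0.1],[0,0,0],55],[[0,0,0.08],[0,0,0],55],[[0,0,0],[0,0,0],55],[[0,0,0],[0,0,0],55]]'

```text
time_s: 35.77
tool_pos: [0.4455, -0.2054, 0.1077]
tool_rot: [-3.142, -0.0, 1.581]
force: [0.5, -0.0, -1.7]
grip_width: 0.0596
gripper_force: 25.0
```

Call:
apply_moves --motion '[[[0,0,0.04],[0,0,0],55],[[0,0,0],[0,0,0],55],[[0,0,0],[0,0,0],55]]'

```text
time_s: 36.02
tool_pos: [0.4455, -0.2055, 0.1067]
tool_rot: [3.141, 0.0, 1.581]
force: [-0.3, 1.1, -1.1]
grip_width: 0.0597
gripper_force: 25.0
```

Call:
apply_moves --motion '[[[0,0,0.04],[0,0,0],55],[[0,0,0.03],[0,0,0],55],[[0,0,0],[0,0,0],55],[[0,0,0],[0,0,0],55]]'

```text
time_s: 36.35
tool_pos: [0.4455, -0.2054, 0.1044]
tool_rot: [-3.142, -0.0, 1.581]
force: [-0.0, 0.5, -2.3]
grip_width: 0.0603
gripper_force: 25.0
```

Call:
apply_moves --motion '[[[0,0,0.03],[0,0,0],55],[[0,0,0],[0,0,0],55],[[0,0,0],[0,0,0],55]]'

```text
time_s: 36.6
tool_pos: [0.4455, -0.2054, 0.1035]
tool_rot: [-3.142, -0.0, 1.581]
force: [0.7, 0.6, -2.2]
grip_width: 0.0599
gripper_force: 25.0
```

Call:
apply_moves --motion '[[[0,0,0.03],[0,0,0],55],[[0,0,0],[0,0,0],55],[[0,0,0],[0,0,0],55]]'

```text
time_s: 36.85
tool_pos: [0.4455, -0.2054, 0.1034]
tool_rot: [-3.142, 0.0, 1.581]
force: [-4.2, 2.2, 12.9]
grip_width: 0.0598
gripper_force: 25.0
```

Call:
apply_moves --motion '[[[0,0,-0.03],[0,0,0],55],[[0,0,0],[0,0,0],62],[[0,0,0],[0,0,0],68],[[0,0,0],[0,0,0],76],[[0,0,0],[0,0,0],84],[[0,0,0],[0,0,0],84],[[0,0,-0.2],[0,0,0],84],[[0,0,-0.5],[0,0,0],84],[[0,0,-0.8],[0,0,0],84],[[0,0,-0.8],[0,0,0],84],[[0,0,-0.5],[0,0,0],84],[[0,0,-0.2],[0,0,0],84],[[0,0,0],[0,0,0],84],[[0,0,0],[0,0,0],84]]'

```text
time_s: 38.02
tool_pos: [0.4453, -0.2053, 0.1932]
tool_rot: [-3.141, -0.0, 1.581]
force: [-0.7, 0.1, 0.1]
grip_width: 0.0838
gripper_force: 0.0
```

```bash
python3 go.py .6455 -.2484 .11 1.581; cat > e.py <<'E'
from h import *
sh,ms=shoot(["tin"])
for k in(0,1):
    print(k,{n:int(v.sum()) for n,v in ms[k].items()})
    if ms[k]:
        r=fit(["tin"],[0],[[.6455,-.2484]],[],[sh[k]],[ms[k]]); print(np.round(r[0],4).tolist(),round(r[1],3))
E
python3 e.py
```

```text
t 38.02 pos [ 0.4453 -0.2053  0.1932] yaw 1.5808 shift [-1.5   6.66  2.77] turn [-0. -0. -0.] F [-0.7  0.1  0.1] w 0.0838 gf 0.0
0 {'tin': 814}
[[0.6455, -0.249, 0.0, 0.0]] 0.05
1 {'tin': 760}
[[0.6449, -0.2469, 0.0, 0.0]] 0.063
```

Call:
apply_moves --motion '[[[-0.1,0.3,0],[0,0,0],84],[[-0.2,0.6,0],[0,0,0],84],[[-0.2,0.8,0],[0,0,0],84],[[-0.2,0.9,0],[0,0,0],84],[[-0.2,0.9,0],[0,0,0],84],[[-0.2,0.9,0],[0,0,0],84],[[-0.2,0.9,0],[0,0,0],84],[[-0.1,0.7,0.2],[0,0,0],84],[[-0.07,0.4,0.4],[0,0,0],84],[[0,0.2,0.5],[0,0,0],84],[[0,0,0.4],[0,0,0],84],[[0,0,0.2],[0,0,0],84],[[0,0,0],[0,0,0],84],[[0,0,0],[0,0,0],84]]'

```text
time_s: 39.38
tool_pos: [0.6436, -0.2476, 0.1425]
tool_rot: [-3.141, -0.0, 1.581]
force: [0.5, -0.0, 0.7]
grip_width: 0.0839
gripper_force: 0.0
```

```bash
python3 go.py .6452 -.248 .096 1.581; cat > f.py <<'E'
from h import *
sh,ms=shoot(["slidebox"])
for k in(0,1):
    print(k,{n:int(v.sum()) for n,v in ms[k].items()})
    if ms[k]:
        r=fit(["slidebox"],[.005],[[.4451,-.2046,.01]],["slidebox"],[sh[k]],[ms[k]]); print(np.round(r[0],4).tolist(),round(r[1],3))
cv2.imwrite("pics/f.png",np.hstack([cv2.resize(p["image"][:,:,::-1],(400,300)) for p in sh]))
E
python3 f.py
```

```text
t 39.38 pos [ 0.6436 -0.2476  0.1425] yaw 1.5806 shift [-0.01  0.05  1.55] turn [-0. -0. -0.] F [ 0.5 -0.   0.7] w 0.0839 gf 0.0
0 {'slidebox': 1358}
[[0.446, -0.2082, 0.005, -0.0185]] 0.065
1 {'slidebox': 895}
[[0.4478, -0.2014, 0.005, -0.0085]] 1.032
```

View pics/f.png

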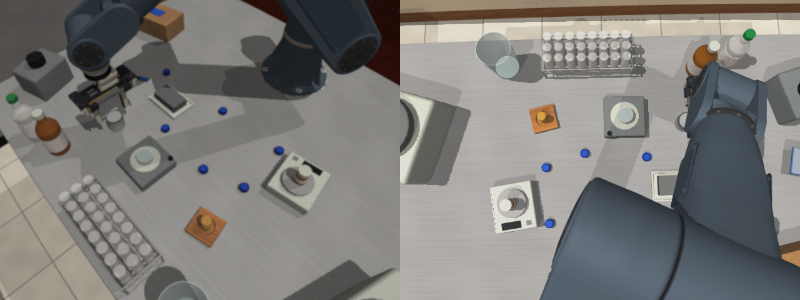

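The left picture shows the box flat in the tray at (172,99), the dish on the window at (147,157), and the weight and jar in place. The gripper is above the tin at (113,117), so I'll go down and grip it.

Call:
apply_moves --motion '[[[0,0.05,0.3],[0,0,0],84],[[0,0,0.4],[0,0,0],84],[[0,0,0.4],[0,0,0],84],[[0,0,0.3],[0,0,0],84],[[0,0,0.15],[0,0,0],80],[[0,0,0],[0,0,0],72],[[0,0,0],[0,0,0],64],[[0,0,0],[0,0,0],58],[[0,0,0],[0,0,0],54],[[0,0,0],[0,0,0],50],[[0,0,0],[0,0,0],48],[[0,0,0],[0,0,0],48],[[0,0,0],[0,0,0],48],[[0,0,0],[0,0,0],48]]' --newtons 16

```text
time_s: 40.75
tool_pos: [0.6455, -0.2476, 0.0966]
tool_rot: [3.141, 0.0, 1.581]
force: [-3.0, 1.0, 5.7]
grip_width: 0.0538
gripper_force: 16.0
```

```bash
python3 go.py .4455 -.2065 .18 1.575
```

```text
t 40.75 pos [ 0.6455 -0.2476  0.0966] yaw 1.5808 shift [ 1.44 -6.65 -2.78] turn [0.   0.   0.06] F [-3.   1.   5.7] w 0.0538 gf 16.0
```

Call:
apply_moves --motion '[[[0,0,-0.1],[0,0,0],48],[[0,0,-0.3],[0,0,0],48],[[0,0,-0.5],[0,0,0],48],[[0,0,-0.6],[0,0,0],48],[[0,-0.1,-0.5],[0,0,0],48],[[0,-0.2,-0.4],[0,0,0],48],[[0.1,-0.4,-0.2],[0,0,0],48],[[0.1,-0.6,0],[0,0,0],48],[[0.2,-0.7,0],[0,0,0],48],[[0.2,-0.8,0],[0,0,0],48],[[0.2,-0.8,0],[0,0,0],48],[[0.2,-0.8,0],[0,0,0],48],[[0.2,-0.7,0],[0,0,0],48],[[0.1,-0.6,0],[0,0,0],48],[[0.1,-0.4,0],[0,0,0],48],[[0,-0.3,0],[0,0,0],48],[[0,-0.2,0],[0,0,0],48],[[0,0,0],[0,0,0],48],[[0,0,0],[0,0,0],48]]'

```text
time_s: 42.33
tool_pos: [0.4473, -0.2078, 0.1744]
tool_rot: [3.141, 0.0, 1.58]
force: [0.5, -0.2, -2.1]
grip_width: 0.0535
gripper_force: 16.0
```

```bash
python3 go.py .4455 -.2065 .1316 1.575; python3 - <<'E'
from h import *
import h
p=capture("scene"); b=masks_of("tin",p); o=status.get_obs()["tool_pos"]
print(b and b[0]["region"].sum())
s=capture("top"); m=masks_of("slidebox",s); print(m and (m[0]["region"].sum(),np.array(m[0]["box"])*[640,480,640,480]))
for q,n in((p,"scene"),(s,"top")): pass
cv2.imwrite("pics/g.png",cv2.resize(np.hstack([p["image"][90:240,200:370,::-1],s["image"][220:370,360:530,::-1]]),None,fx=2.3,fy=2.3,interpolation=cv2.INTER_CUBIC))
E
```

```text
t 42.33 pos [ 0.4473 -0.2078  0.1744] yaw 1.5804 shift [ 0.05 -0.06  1.43] turn [0.01 0.   0.05] F [ 0.5 -0.2 -2.1] w 0.0535 gf 16.0
692
(np.int64(376), array([442.752, 294.096,  14.912,  30.192]))
```

View pics/g.png

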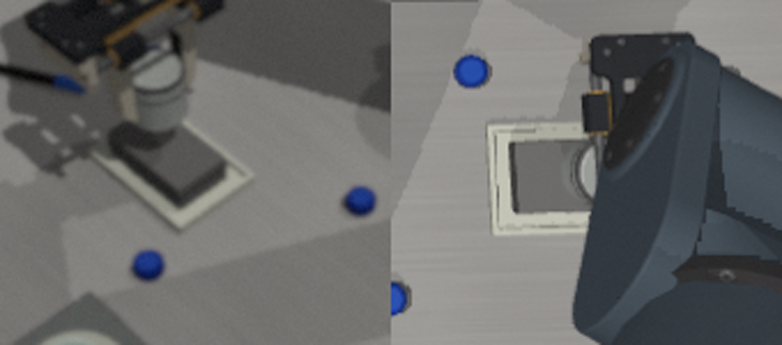

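The left crop shows the tin held upright over the box at (158,105). The right one shows the box inside the rim from (512,178). Lowering.

Call:
apply_moves --motion '[[[0.05,-0.06,0.2],[0,0,0.05],48],[[0,0,0.3],[0,0,0],48],[[0,0,0.35],[0,0,0],48],[[0,0,0.2],[0,0,0],48],[[0,0,0.1],[0,0,0],48],[[0,0,0.05],[0,0,0],48],[[0,0,0],[0,0,0],48],[[0,0,0],[0,0,0],48]]'

```text
time_s: 43.2
tool_pos: [0.4453, -0.2061, 0.1381]
tool_rot: [3.141, 0.0, 1.576]
force: [0.0, -0.1, -1.4]
grip_width: 0.0538
gripper_force: 16.0
```

Call:
apply_moves --motion '[[[0,0,0.04],[0,0,0],48],[[0,0,0.02],[0,0,0],48],[[0,0,0],[0,0,0],48],[[0,0,0],[0,0,0],48]]'

```text
time_s: 43.53
tool_pos: [0.4452, -0.2061, 0.1363]
tool_rot: [3.141, 0.0, 1.576]
force: [0.0, 0.7, -2.0]
grip_width: 0.0538
gripper_force: 16.0
```

Call:
apply_moves --motion '[[[0,0,0.05],[0,0,0],48],[[0,0,0.04],[0,0,0],48],[[0,0,0.03],[0,0,0],48],[[0,0,0],[0,0,0],48],[[0,0,0],[0,0,0],48]]'

```text
time_s: 43.95
tool_pos: [0.4452, -0.206, 0.1326]
tool_rot: [-3.141, -0.0, 1.576]
force: [0.7, -0.9, -1.7]
grip_width: 0.0536
gripper_force: 16.0
```

Call:
apply_moves --motion '[[[0,0,0.02],[0,0,0],48],[[0,0,0],[0,0,0],48],[[0,0,0],[0,0,0],48]]'

```text
time_s: 44.2
tool_pos: [0.4452, -0.206, 0.132]
tool_rot: [-3.142, 0.0, 1.576]
force: [0.4, -0.4, -1.4]
grip_width: 0.0538
gripper_force: 16.0
```

Call:
apply_moves --motion '[[[0,0,0.03],[0,0,0],48],[[0,0,0],[0,0,0],48],[[0,0,0],[0,0,0],48]]'

```text
time_s: 44.45
tool_pos: [0.4453, -0.2061, 0.1315]
tool_rot: [3.141, 0.0, 1.576]
force: [-2.1, 1.9, 5.3]
grip_width: 0.0539
gripper_force: 16.0
```

Contact. Release, rise, and swing towards y=+ to clear the cameras.

Call:
apply_moves --motion '[[[0,0,-0.02],[0,0,0],48],[[0,0,0],[0,0,0],56],[[0,0,0],[0,0,0],62],[[0,0,0],[0,0,0],70],[[0,0,0],[0,0,0],80],[[0,0,0],[0,0,0],80],[[0,0,-0.2],[0,0,0],80],[[0,0,-0.5],[0,0,0],80],[[0,0,-0.8],[0,0,0],80],[[0,0,-0.8],[0,0,0],80],[[0,0,-0.8],[0,0,0],80],[[0,0,-0.8],[0,0,0],80],[[0.5,0,-0.3],[0,0,0],80],[[0.9,0,0],[0,0,0],80],[[0.9,0,0],[0,0,0],80],[[0.9,0,0],[0,0,0],80],[[0.9,0,0],[0,0,0],80],[[0.9,0,0],[0,0,0],80],[[0.9,0,0],[0,0,0],80],[[0.5,0,0],[0,0,0],80]]'

```text
time_s: 46.12
tool_pos: [0.4439, -0.0119, 0.2582]
tool_rot: [3.141, -0.0, 1.577]
force: [0.1, -0.1, -0.6]
grip_width: 0.0801
gripper_force: 0.0
```

```bash
cat > z.py <<'E'
from h import *
sh,ms=shoot(["slidebox","tin","dish","weight","jar"])
T=dict(dish=(.04,.6661,-.0543),weight=(.006,.6704,.2064),jar=(.048,.4034,.2979))
for k in(0,1):
    for n,(z,x,y) in T.items():
        if n in ms[k]: r=fit([n],[z],[[x,y]],[],[sh[k]],[ms[k]]); print(k,n,np.round(np.array(r[0][0][:2])-[x,y],4),round(r[1],3))
    if {"tin","slidebox"}<=set(ms[k]):
        r=fit(["slidebox","tin"],[.005,.035],[[.4455,-.206,0],[.4455,-.206]],["slidebox"],[sh[k]],[ms[k]]); print(k,np.round(r[0],4).tolist(),round(r[1],3))
cv2.imwrite("pics/z.png",np.vstack([np.hstack([cv2.resize(p["image"][:,:,::-1],(400,300)) for p in sh]),np.hstack([cv2.resize(sh[0]["image"][90:240,180:380,::-1],(400,300)),cv2.resize(sh[1]["image"][220:370,340:540,::-1],(400,300))])]))
E
python3 z.py
```

```text
0 dish [ 0.0004 -0.0025] 0.087
0 weight [-0.0019 -0.0023] 0.045
0 jar [-0.0072 -0.0002] 0.061
0 [[0.4471, -0.2113, 0.005, -0.0301], [0.4444, -0.2082, 0.035, 0.0]] 0.174
1 dish [ 0.     -0.0001] 0.065
1 jar [-0.0023  0.0033] 0.048
1 [[0.4471, -0.2074, 0.005, 0.0035], [0.4475, -0.2057, 0.035, 0.0]] 2.392
```

View pics/z.png

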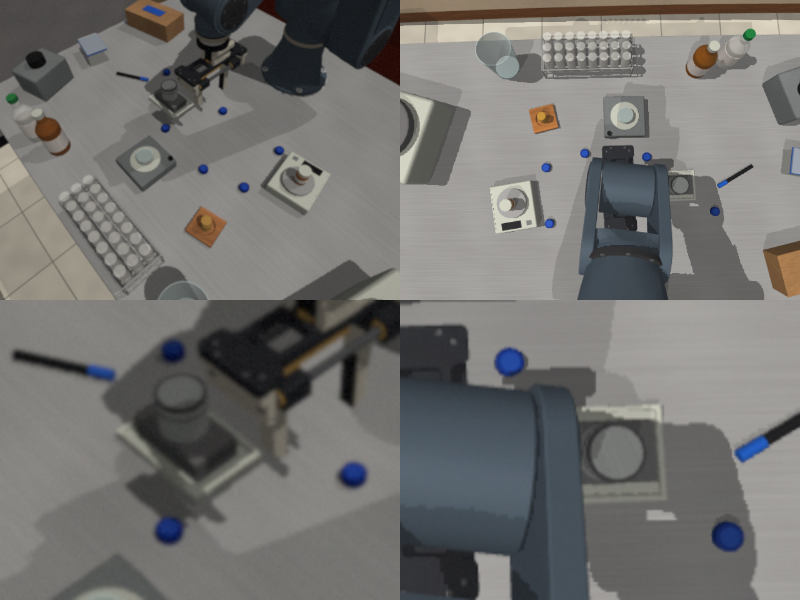

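Everything is in place; the arm hides part of the tray. I'll move it further aside for a last check of the tin and jar centring.

Call:
apply_moves --motion '[[[0.4,0,0],[0,0,0],80],[[0.8,0,0],[0,0,0],80],[[0.9,0,0],[0,0,0],80],[[0.9,0,0],[0,0,0],80],[[0.9,0,0],[0,0,0],80],[[0.6,0,0],[0,0,0],80],[[0.3,0,0],[0,0,0],80],[[0,0,0],[0,0,0],80]]'

```text
time_s: 47.38
tool_pos: [0.4434, 0.131, 0.2576]
tool_rot: [-3.141, -0.0, 1.578]
force: [-0.3, -0.4, 0.2]
grip_width: 0.0802
gripper_force: 0.0
```

```bash
cat > y.py <<'E'
from h import *
sh,ms=shoot(["slidebox","tin"])
for k in(0,1):
    if {"tin","slidebox"}<=set(ms[k]):
        r=fit(["slidebox","tin"],[.005,.035],[[.4455,-.206,0],[.4455,-.206]],["slidebox"],[sh[k]],[ms[k]]); print(k,np.round(r[0],4).tolist(),round(r[1],3))
def draw(p,n,po,c,r,top=None):
    im=p["image"][:,:,::-1].copy(); im=cv2.resize(im,None,fx=3,fy=3,interpolation=cv2.INTER_CUBIC)
    for nm,q in zip(n,po):
        s=cv2.resize((sil(p,nm,q)>.5).astype(np.uint8),None,fx=3,fy=3,interpolation=cv2.INTER_NEAREST)
        cs,_=cv2.findContours(s,cv2.RETR_EXTERNAL,cv2.CHAIN_APPROX_NONE); cv2.drawContours(im,cs,-1,(0,255,0),1)
    u,v=(3*c[0],3*c[1]); return im[v-150:v+150,u-200:u+200]
a=["slidebox","tin"],[(.4455,-.206,.005,0),(.4455,-.206,.035,0)]
j=["jar"],[(.4034,.2979,.048,0)]
cv2.imwrite("pics/y.png",np.vstack([np.hstack([draw(sh[0],*a,(274,155),0),draw(sh[1],*a,(437,297),0)]),np.hstack([draw(sh[0],*j,(475,285),0),draw(sh[1],*j,(182,325),0)])]))
E
python3 y.py
```

```text
0 [[0.4458, -0.2079, 0.005, -0.0168], [0.4455, -0.2078, 0.035, 0.0]] 0.135
1 [[0.4482, -0.2059, 0.005, 0.0054], [0.4475, -0.2057, 0.035, 0.0]] 0.165
```

View pics/y.png

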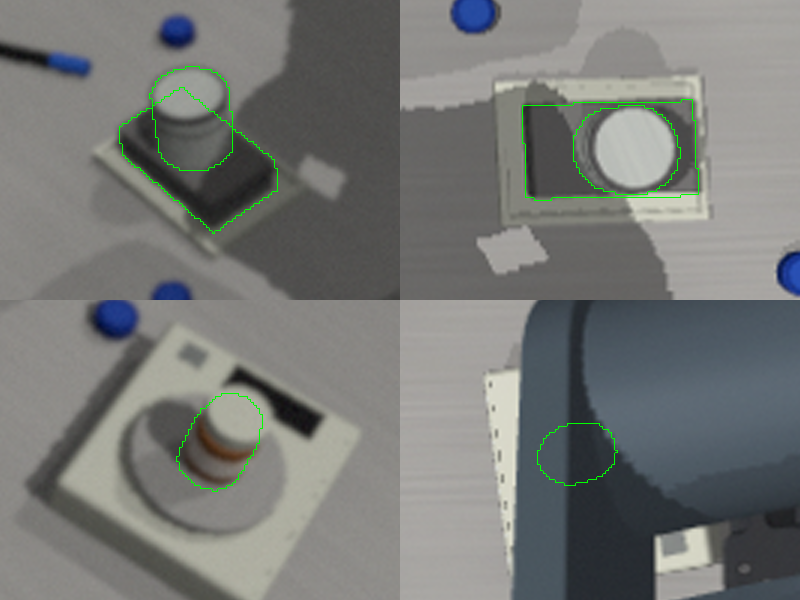

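Tin and box centres agree to within about 1 mm in both views. The jar stands upright about 4 mm from the pan centre, and the dish and weight are within about 3 mm of theirs. The gripper is clear, so I'm handing in.

```bash
python3 -c "
from workcell import workorder
print(workorder.close_job())"
```

```text
the job is handed in; nothing more can be done
None
```

I handed the job in with all five things placed upright in the order asked: jar on the pan (about 4 mm off centre), weight in the well, dish on the window, slide box in the tray and tin centred on it. The hand-in gave no verdict.

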